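# Centre a wobbly flask on the balance pan and tare

### The job

The small amber flask stands off-centre on the laboratory balance's round pan. With light taps or nudges of the fingertips, never gripping or lifting it and without tipping it or knocking it off, bring it to the middle of the pan so that its whole black foot is inside the dark ring. Then, with the flask left standing there, press the green tare button down fully, let it come back up, and leave the bottle, jar and weight beside the balance where they are.

Things in the scene. Friction and masses are not known exactly. Their poses are not given: they have to be found in the camera images.
- flask: Wobbly amber flask, round, 68 mm tall, 0.08 to 0.15 kg; origin: centre of its underside, z up. Black foot disc 42 mm in diameter, rim upright 4 to 12 mm above the underside, but it stands on a circle of only 28 mm: pushed high or fast it tips, so push slowly at the foot rim. It stops when the push stops. Over 10 N on it counts as gripping or hitting. Starts 22 to 31 mm off the pan's centre, any direction.
- flask_top (a point): Centre of the top of the flask's white stopper, 68 mm above its underside. Stopper 22 mm in diameter, 10 mm tall; below it a neck 17 mm in diameter (46 to 58 mm up) and a round amber body, at most 38 mm in diameter (28 mm up), narrower than the foot.
- pan_center (a point): Centre of the top face of the balance's round grey metal pan, 75 mm above the work surface. The pan is 110 mm in diameter, level, fixed, flat, without a rim. A dark ring printed on it about this point has 58 mm inner and 63 mm outer diameter. Its z axis is up; its x and y directions mean nothing.
- balance: White balance, 240 (x) by 200 (y) mm, its case top 54 mm above the work surface, fixed. Origin: centre of its underside. The pan's centre lies at x = +35 mm, y = 0; the button and a display lie on the case at x = -85 mm (the side towards the robot). x and y run along its sides.
- tare_top (a point): Centre of the top of the green round tare button, 26 mm in diameter, on the balance case at x = -85 mm, y = +60 mm of the balance; it is pressed straight down.
- tare (a joint): Travel of the tare button in m: 0 up, 0.006 fully down; a spring brings it back up; fully down takes about 4 N.
- reagent: Brown reagent bottle with a white cap, 60 mm in diameter, 115 mm tall, loose beside the balance; bystander. Origin: centre of its underside.
- jar: White jar with a blue cap, 48 mm in diameter, 55 mm tall, loose beside the balance; bystander. Origin: centre of its underside.
- weight: Brass check weight with a small knob on top, 34 mm in diameter, 54 mm tall, loose beside the balance; bystander. Origin: centre of its underside.
Things that resemble listed ones, but are neither listed nor needed, are in the scene too. What is shaped like the flask but pink, purple or turquoise is not meant.

How it is judged:
On the way, in this order (a step that is already met when the one before it is completed fails the run):
1. the flask stands still and upright with its foot inside the ring, and nothing of the robot touches it (horizontal distance between flask and pan_center below 0.008 m and angle between flask's own z axis and vertical below 0.08 rad and z of flask in the frame of pan_center between -0.004 and 0.004 m and linear speed of flask below 0.02 m/s and contact force between each of the arm, the fingers and flask below 0.05 N), for 0.3 s.
2. the tare button is pressed down (value of joint tare above 0.0045 m and horizontal distance between flask and pan_center below 0.008 m), for 0.05 s.
At the end, for the whole second after the job is handed in: The flask stands at rest and upright on the pan (tilt under 0.08 rad), its axis within 8 mm of the pan's centre, so that its foot is inside the ring; the tare button has been pressed (over 4.5 mm) after that and is up again (horizontal distance between flask and pan_center below 0.008 m and angle between flask's own z axis and vertical below 0.08 rad and z of flask in the frame of pan_center between -0.004 and 0.004 m and linear speed of flask below 0.02 m/s and value of joint tare below 0.0015 m); the robot touches nothing.
It fails at once if the flask is tipped by more than 0.3 rad or falls off the pan (angle between flask's own z axis and vertical above 0.3 rad or z of flask in the frame of pan_center below -0.01 m).
It fails at once if the flask is lifted more than 10 mm off the pan (z of flask in the frame of pan_center above 0.01 m).
It fails at once if the flask is gripped or hit: over 10 N between it and the fingers or arm (contact force between any of the fingers, the arm and flask above 10 N).
It fails at once if the tare button is pressed while the flask is off-centre (value of joint tare above 0.003 m and horizontal distance between flask and pan_center above 0.008 m).
It fails at once if the bottle, jar or weight is moved more than 15 mm or tipped (distance of any of reagent, jar, weight from where it was at the start of the episode above 0.015 m or angle between any of reagent, jar, weight's own z axis and vertical above 0.3 rad).
It also fails if it takes over 48 s, if anything falls off the work surface, if the arm or the gripper's body presses on something with over 40 N, if the wrist force passes 120 N, or if a joint passes its speed limit or range.

### The arm

A 6-joint arm with a two-finger parallel gripper is mounted at the origin on the work surface. World frame = base frame: x ahead of the robot, y to its left, z up, the work surface at z = 0. Lengths are in m, angles in rad, forces in N, time in s.
With the tool pointing down it reaches from about 0.375 to 0.925 m from the base axis. Payload 5.7 kg.
Tool frame: the origin (TCP) lies midway between the tips of the shut fingers; the grasp point (between the pads) lies 19 mm behind it; z points along the fingers, x is the direction in which the jaws open and shut, and the axes are right-handed (so a half turn about z gives the same grasp; the last joint's range is limited). The gripper opens to 88 mm and grips with 3 to 60 N. Pads are 20 mm wide; open, the fingers measure 115 mm over their backs; the gripper's body (75 mm by 178 mm) begins 61 mm behind the grasp point.
Start: joints at [1.001, 0.359, 1.51, -0, 1.272, -0.115], TCP at [0.264, 0.539, 0.223] pointing down, gripper open.
Joint ranges: [-2.97, 2.97], [-1.01, 2.36], [0.21, 2.38], [-0.96, 4.11], [0.2, 2.71], [-2.98, 2.98]. Speed limits (rad/s): [2.39, 2.39, 3.14, 3.14, 3.14, 3.14].

### API

Orientations are given as a unit quaternion [x, y, z, w].
In Python, from bench import move_ptp, servo_line, goto_joints, move_gripper, sleep, inverse_kinematics, capture, PlanningError, close_job, spot_in, silhouettes, current_clock, current_joint_pos, current_qvel, current_joint_torque, current_position, current_orientation, current_force, current_torque, current_finger_gap gives the robot as it stands. Calls block until the motion is done:
- move_ptp(position, orientation): joint-space move of the TCP to a pose.
- servo_line(position, orientation=None, rate=0.15, contact_N=None): straight line of the TCP; orientation=None keeps the orientation; rate is the mean speed in m/s. With contact_N (N) it stops when the force on the tool has changed by that much, and returns True; else False.
- goto_joints(angles): joint-space move.
- move_gripper(opening): finger opening in m; the grip force is fixed at half the most; returns when the fingers have stopped.
- sleep(seconds).
- inverse_kinematics(position, orientation): joint angles nearest the present ones, or None.
- capture(name): name is "scene" or "top" or "wrist"; returns a dict with "image" (420x560x3 uint8, blue, green, red), "range_z" (420x560 float32, m along the optical axis (not along the pixel's ray), 0 where there is no reading), "intrinsics" (3x3 intrinsics, pixels), "R" (3x3) and "t" (3): a world point X has camera coordinates R X + t. Camera axes: x right, y down, z forward; pixel columns grow to the right and rows downward; lengths in m; the calibration is good to about 2 mm. A picture is of the moment at which its call begins.
A pose or a line that the arm cannot do raises PlanningError and nothing moves.
- close_job(): hands the job in, once; it reports no verdict.
Trained networks look in the newest picture that a camera, given by its name, has taken for a name from the list of things; names that differ only in an ending like _2 or _b are one class to them, and where a whole thing is asked for, a point or a joint stands for the part that bears it (a point fixed in the world has none). Each returns a list of dicts, best first, with "conf" (0 to 1); they miss things now and then, are a little off and sometimes report something else, mostly with a low value. They report only what shows in the picture. A call takes as long as a camera call. They do not tell look-alikes from the thing itself.
- spot_in(camera, query): "xy" ([column, row] in pixels, amid what is visible of it).
- silhouettes(camera, query): "region" (420x560 bool, what is visible of it) and "xy" ([column, row] in pixels, amid what is visible of it).
Readings, each from a call of its own:
- current_clock(): time.
- current_joint_pos(): joint angles.
- current_qvel(): joint speeds.
- current_joint_torque(): joint torques, N m.
- current_position(): TCP position.
- current_orientation(): TCP orientation.
- current_force(): force on the tool from outside, world axes, zero at the start.
- current_torque(): the same for the moment, N m.
- current_finger_gap(): finger opening in m.
Only numpy, scipy, OpenCV 4.12 (cv2) and the standard library are available. Lean on these libraries where they do the work, as an engineer would, in place of code of your own. Each camera call takes 0.05 s, during which the arm holds its last target.

## Working session

There is one attempt and no reset: what is moved stays moved. The work goes in short steps, each a Python script; the robot and the scene stay as the last script left them, time stands still between calls to the robot, and variables do not carry over. Pictures are saved under pics/ and viewed, and the job is handed in when it is done.

```bash
mkdir -p pics; ls
cat > h.py <<'E'
import numpy as np, cv2
from bench import *
def world(c,u,v,z=None):
    K=c["intrinsics"];R=np.array(c["R"]);t=np.array(c["t"])
    d=np.linalg.inv(K)@np.array([u,v,1.0])
    o=-R.T@t; w=R.T@d
    if z is not None: return o+w*(z-o[2])/w[2]
    r=c["range_z"][int(round(v)),int(round(u))]
    return o+w*r
def proj(c,X):
    p=c["intrinsics"]@(np.array(c["R"])@np.array(X)+np.array(c["t"])); return p[:2]/p[2]
E
python3 - <<'E'
from h import *
print(current_clock())
for n in ("scene","top"):
    c=capture(n); cv2.imwrite(f"pics/{n}0.png",c["image"])
    o=-np.array(c["R"]).T@np.array(c["t"]);print(n,o,c["intrinsics"][0])
    for q in ("flask","flask_top","balance","tare_top","reagent","jar","weight"):
        for s in spot_in(n,q): 
            u,v=s["xy"]; print(q,np.round([u,v],1),round(s["conf"],2),np.round(world(c,u,v),3))
print(current_clock(),current_orientation())
E
```

```text
pics
0.0
scene [1.27687865 0.51708339 0.72255697] [476.11401867   0.         279.81780252]
flask [237.1 291.9] 0.94 [0.772 0.06  0.039]
flask [203.2 272.5] 0.88 [ 0.769 -0.034  0.038]
flask [306.6 237.5] 0.83 [0.618 0.122 0.107]
flask [320.5 335.7] 0.78 [0.769 0.253 0.041]
flask [277.1 314.6] 0.67 [0.775 0.16  0.041]
flask_top [319.7 337.6] 0.91 [0.771 0.253 0.037]
flask_top [201.1 274.1] 0.79 [ 0.774 -0.035  0.036]
flask_top [274.5 313.9] 0.67 [0.774 0.154 0.038]
flask_top [238.8 294.1] 0.66 [0.771 0.063 0.034]
flask_top [305.1 237.2] 0.57 [0.621 0.12  0.109]
balance [303.9 260.3] 0.66 [0.642 0.133 0.068]
tare_top [395.4 257.9] 0.57 [0.498 0.275 0.046]
reagent [226.7 226.3] 0.59 [ 0.651 -0.068  0.071]
jar [395.7 258.9] 0.91 [0.498 0.276 0.043]
jar [290.9 247.4] 0.45 [0.628 0.09  0.072]
jar [370.7 299. ] 0.3 [0.628 0.283 0.034]
weight [371.  296.7] 0.66 [0.622 0.28  0.034]
top [0.49010481 0.03192165 1.16542406] [478.53212953   0.         281.56098432]
flask [199.9 151.6] 0.7 [0.751 0.241 0.041]
flask [318.  152.1] 0.65 [ 0.749 -0.04   0.067]
flask [279.1 150.4] 0.64 [0.752 0.051 0.065]
flask [249.1 211.3] 0.55 [0.598 0.111 0.144]
flask [234.2 150.4] 0.51 [0.754 0.158 0.046]
flask_top [319.1 155.9] 0.82 [ 0.746 -0.045  0.04 ]
flask_top [279.6 154.6] 0.72 [0.748 0.05  0.038]
flask_top [199.8 150.4] 0.72 [0.752 0.241 0.047]
flask_top [237.7 151.9] 0.66 [0.751 0.15  0.044]
flask_top [250.2 212.3] 0.61 [0.596 0.109 0.143]
balance [264.7 237.6] 0.85 [0.547 0.08  0.053]
tare_top [239.4 265. ] 0.46 [0.483 0.135 0.077]
weight [183.4 208.5] 0.68 [0.611 0.271 0.057]
0.8 [ 8.48319310e-01  5.29484983e-01 -2.54596239e-05  1.07242246e-05]
```

View pics/scene0.png

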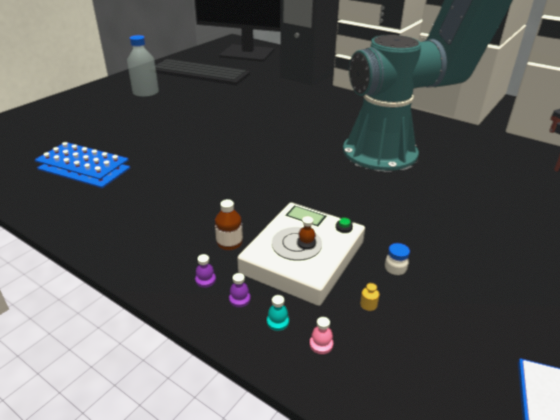

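View pics/top0.png

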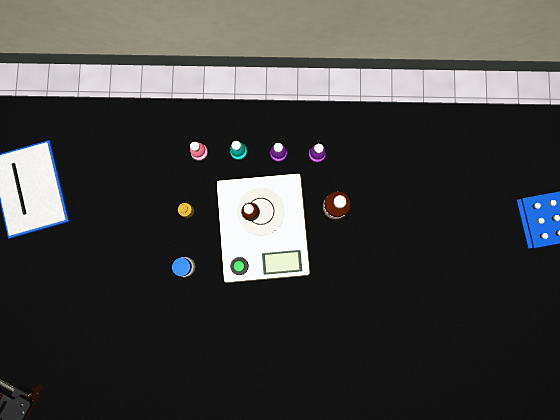

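Run:
```python
import cv2
a=cv2.imread("pics/top0.png")[185:290,190:330]; cv2.imwrite("pics/top0c.png",cv2.resize(a,None,fx=5,fy=5,interpolation=cv2.INTER_CUBIC))
a=cv2.imread("pics/scene0.png")[200:350,180:420]; cv2.imwrite("pics/sc0c.png",cv2.resize(a,None,fx=3,fy=3,interpolation=cv2.INTER_CUBIC))
```

```text
(no output)
```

View pics/top0c.png

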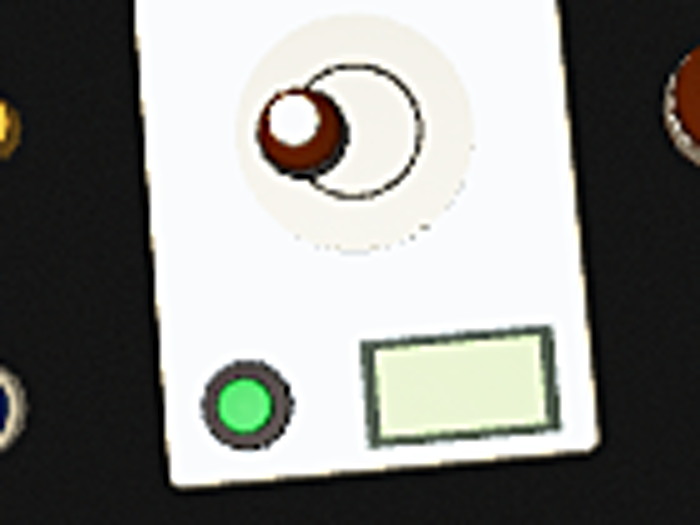

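View pics/sc0c.png

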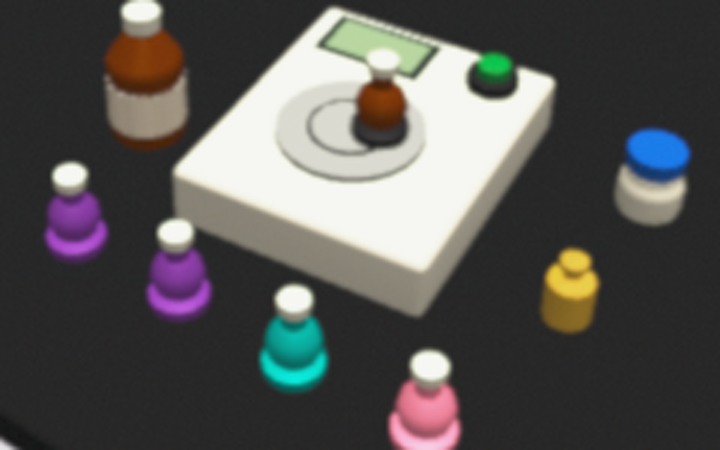

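Flask candidates in the top image are (250,211) on the pan, and (200,151), (238,150), (279,151) and (318,152) on the bench. The crop shows (250,211) is amber with a black foot. The others are pink, turquoise and purple look-alikes, so they don't count. The ring centre is at about (261,211) and the green button at about (239,266). Next I'll measure more closely with the wrist camera from above.

Run:
```python
from h import *
c=capture("top")
P=world(c,261,211.2,.075);T=world(c,249,208.8,.143);B=world(c,239.2,266,.065)
print("pan",P,"flasktop",T,"btn",B, T-P)
d=c["range_z"]
for uv in ((261,211),(270,225),(239,266),(230,190),(249,209)): print(uv,world(c,*uv)) 
# go over
p=[P[0],P[1],0.36]
move_ptp(p,current_orientation())
c=capture("wrist"); cv2.imwrite("pics/w1.png",c["image"])
o=-np.array(c["R"]).T@np.array(c["t"]);print(o,c["R"],c["intrinsics"][0]); print(current_clock(),current_joint_pos(),proj(c,P),proj(c,B))
```

```text
pan [0.60617346 0.08910059 0.075     ] flasktop [0.60362636 0.11148254 0.143     ] btn [0.48045637 0.13625481 0.065     ] [-0.0025471   0.02238195  0.068     ]
(261, 211) [0.60686144 0.08922357 0.07287595]
(270, 225) [0.57496229 0.06777835 0.07388605]
(239, 266) [0.48057013 0.13537749 0.07901116]
(230, 190) [0.65688532 0.16415719 0.05533274]
(249, 209) [0.60283343 0.11121706 0.14625623]
[0.5468273  0.11976277 0.52207607] [[ 4.37591592e-01  8.99173796e-01 -2.90296457e-04]
 [ 8.71975431e-01 -4.24276396e-01  2.44230194e-01]
 [ 2.19482225e-01 -1.07126211e-01 -9.69717241e-01]] [373.57456111   0.         275.89934173]
2.9917 [ 3.48238956e-02  2.90303733e-01  1.27767294e+00  2.42100214e-04
  1.57427407e+00 -1.08252559e+00] [274.67736526 169.89609075] [263.5768547   52.33934136]
```

View pics/w1.png

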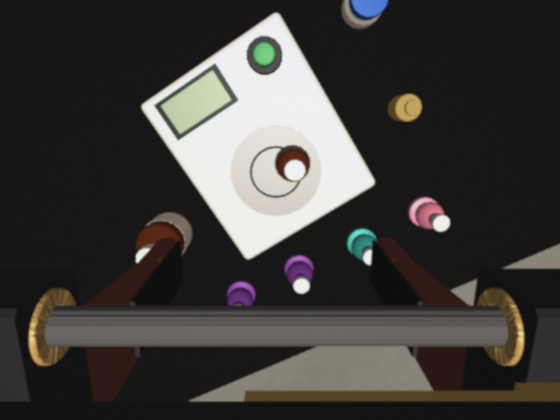

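The wrist view shows the ring centre at about (275,172), the amber flask with its stopper at (294,170), and the button at (264,54). I'll rectify it for accurate measurements.

```bash
cat >> h.py <<'E'
def rectify(c,z,cx,cy,half=0.07,s=0.00025):
    n=int(2*half/s)
    K=c["intrinsics"];R=np.array(c["R"]);t=np.array(c["t"])
    # world (x,y) = cx+half - s*row , cy+half - s*col  (x up, y left)
    M=np.array([[0,-s,cx+half],[-s,0,cy+half],[0,0,1.0]])
    H=K@np.c_[R[:,0],R[:,1],R[:,2]*z+t]@M
    return cv2.warpPerspective(c["image"],np.linalg.inv(H),(n,n),flags=cv2.INTER_LINEAR),(lambda col,row:(cx+half-s*row,cy+half-s*col)),(lambda x,y:((cy+half-y)/s,(cx+half-x)/s))
def bestcircle(gray,inv,x0,y0,r,search,dark=True,samp=180,step=0.0005,mode="line",rr=(0,)):
    g=cv2.GaussianBlur(gray,(0,0),2).astype(np.float32)
    a=np.linspace(0,2*np.pi,samp,endpoint=False);best=[]
    for dx in np.arange(-search,search+1e-9,step):
        for dy in np.arange(-search,search+1e-9,step):
            def val(rad):
                m=[inv(x0+dx+rad*np.cos(t),y0+dy+rad*np.sin(t)) for t in a]
                m=np.array(m,np.float32); return cv2.remap(g,m[:,0],m[:,1],cv2.INTER_LINEAR)[:,0]
            if mode=="line": sc=np.mean(np.minimum(0.5*(val(r-.004)+val(r+.004))-val(r),80).clip(0))
            else: sc=np.mean((val(r+.0015)-val(r-.0015)).clip(-60,60)*(1 if dark else -1))
            best.append((sc,x0+dx,y0+dy))
    return max(best)
def measure(cam="wrist",P=(0.606,0.089),T=(0.604,0.111),name=None):
    c=capture(cam)
    im,f,inv=rectify(c,0.075,*P); g=cv2.cvtColor(im,cv2.COLOR_BGR2GRAY)
    ring=bestcircle(g,inv,*P,0.0303,0.006)
    pan=bestcircle(g,inv,*P,0.055,0.006,dark=False,mode="edge",) if False else bestcircle(g,inv,*P,0.055,0.006,dark=True,mode="edge")
    im2,f2,inv2=rectify(c,0.143,*T); sat=im2.min(2)
    top=bestcircle(sat,inv2,*T,0.011,0.010,dark=False,mode="edge")
    if name:
        for (x,y),r in ((ring[1:],.0303),(pan[1:],.055)):
            u=inv(x,y); cv2.circle(im,(int(u[0]),int(u[1])),int(r/.00025),(0,0,255),1)
        u=inv2(*top[1:]); cv2.circle(im2,(int(u[0]),int(u[1])),44,(0,0,255),1)
        cv2.imwrite(name,cv2.resize(np.hstack([im,im2]),(800,400)))
    return np.array(ring),np.array(pan),np.array(top)
E
python3 - <<'E'
from h import *
for cam in("wrist","top"):
    r,p,t=measure(cam,name=f"pics/m_{cam}.png"); print(cam,r.round(4),p.round(4),t.round(4),"off",(t-r)[1:])
c=capture("wrist"); B=world(c,264,54,.077); print(B,[world(c,264+i,54)[2] for i in(-3,0,3)])
E
```

```text
wrist [61.2475  0.609   0.089 ] [16.2608  0.608   0.089 ] [60.      0.605   0.1135] off [-0.004   0.0245]
top [28.6935  0.6075  0.0915] [0.4331 0.606  0.091 ] [43.1613  0.6055  0.113 ] off [-0.002   0.0215]
[0.48409714 0.13530171 0.077     ] [np.float64(0.07662261013669186), np.float64(0.07659138988670294), np.float64(0.07512295830704857)]
```

View pics/m_wrist.png

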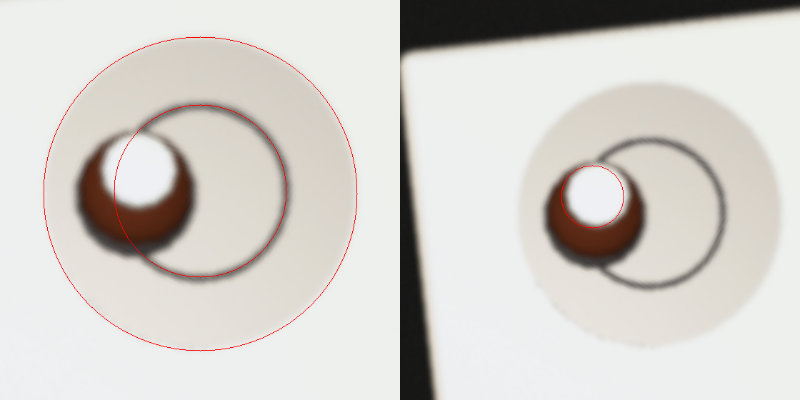

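View pics/m_top.png

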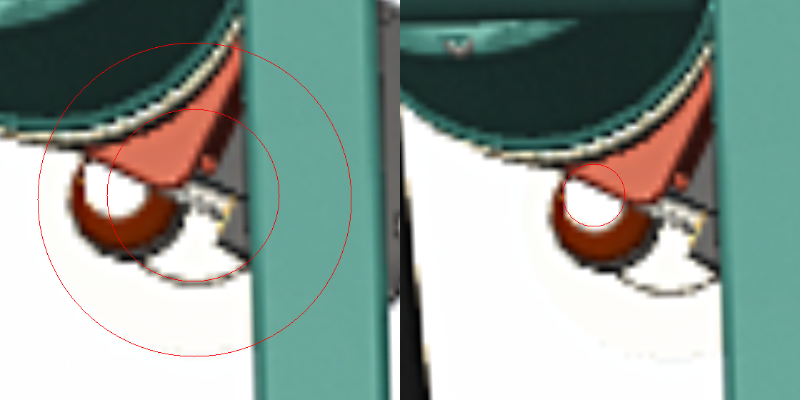

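The two cameras agree to about 2 mm. The pan centre is at about (0.6085, 0.089) and the flask at about (0.605, 0.1125), an offset of roughly 24 mm, which fits the 22–31 mm given. I'll straddle the flask with the gripper fully open, then push slowly at the foot rim with the inside of the far finger.

```bash
cat >> h.py <<'E'
def down(ang): # tool z down, tool x at world angle ang
    return [np.cos(ang/2),np.sin(ang/2),0.0,0.0]
E
python3 - <<'E'
from h import *
P=np.array([.6085,.089]);F=np.array([.605,.1125]); u=(F-P)/np.linalg.norm(F-P)
q=down(np.arctan2(u[1],u[0]))
move_ptp([*F,0.20+.04],q)
r,p,t=measure("wrist",P=P,T=F,name="pics/m2.png"); print(r.round(4),p.round(4),t.round(4),current_clock(),current_finger_gap(),current_position())
E
```

```text
[58.4567  0.6095  0.0885] [23.5112  0.6085  0.089 ] [52.7921  0.6055  0.1115] 3.7917 0.08790458239736987 [0.60623341 0.11257135 0.24153207]
```

View pics/m2.png

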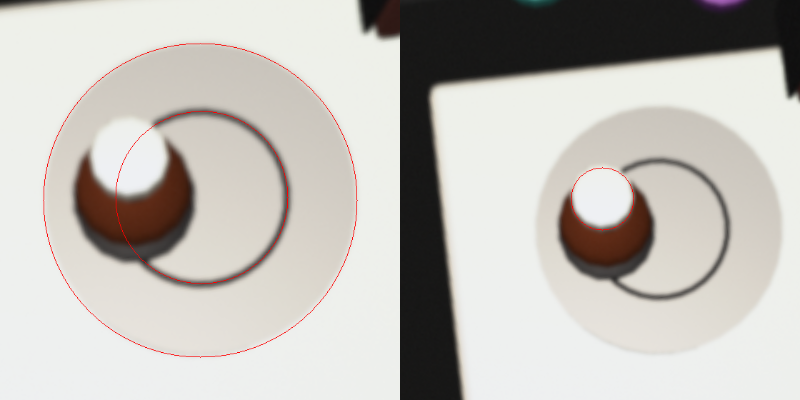

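Both fits sit tightly on the image edges: pan (0.609, 0.0888), flask (0.6055, 0.1117). Next I descend and push.

Run:
```python
from h import *
P=np.array([.609,.0888]);F=np.array([.6055,.1117]); u=(F-P)/np.linalg.norm(F-P)
q=down(np.arctan2(u[1],u[0]))
s=F-0*u
print(servo_line([*s,0.095],q,rate=.12)); print(servo_line([*s,0.0805],q,rate=.03,contact_N=4)); print(current_position(),current_force())
g=current_finger_gap()
# free approach, 5 mm short of contact
print(servo_line([*(F-(g/2-.021-.005)*u),.0805],q,rate=.03,contact_N=3))
e=P-(g/2-.021)*u
print(servo_line([*(e+.006*u),.0805],q,rate=.01,contact_N=4)); print(current_position(),current_force(),e,current_clock())
c=capture("wrist"); cv2.imwrite("pics/w3.png",c["image"])
```

```text
False
False
[0.60541646 0.11168808 0.08031246] [ 0.24852994 -0.61995369 -0.15162112]
False
False
[0.61155917 0.07188637 0.08048049] [-0.55025542  0.18137609 -0.14043184] [0.61249332 0.0659437 ] 8.9
```

View pics/w3.png

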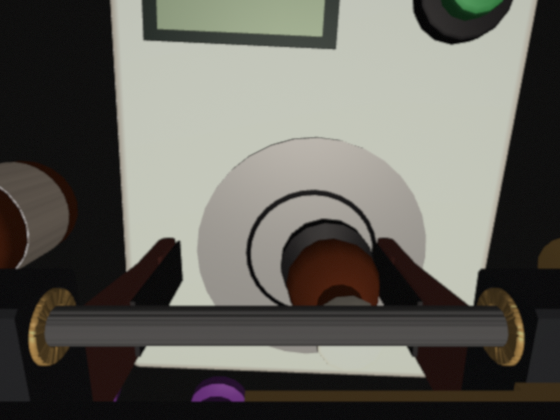

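The right finger is touching the foot at about (378,245) and the flask is upright. Its foot spans columns 282–375 and the ring 247–378. I'll finish the push, back off, and check.

Run:
```python
from h import *
P=np.array([.609,.0888]);F=np.array([.6055,.1117]); u=(F-P)/np.linalg.norm(F-P)
q=down(np.arctan2(u[1],u[0])); g=current_finger_gap(); e=P-(g/2-.021)*u
print(servo_line([*e,.0805],q,rate=.008,contact_N=4), current_position())
b=e+(g/2-.021)*u
servo_line([*(e+.004*u),.0805],q,rate=.015); servo_line([*b,.0805],q,rate=.05)
servo_line([*b,.17],q,rate=.08); servo_line([*b,.24],q,rate=.12)
r,p,t=measure("wrist",P=P,T=P,name="pics/m4.png"); print(r.round(4),p.round(4),t.round(4),current_clock())
```

```text
False [0.6124622  0.06609844 0.08049913]
[70.6565  0.609   0.0888] [21.8037  0.608   0.0888] [55.0532  0.6095  0.0893] 12.8167
```

View pics/m4.png

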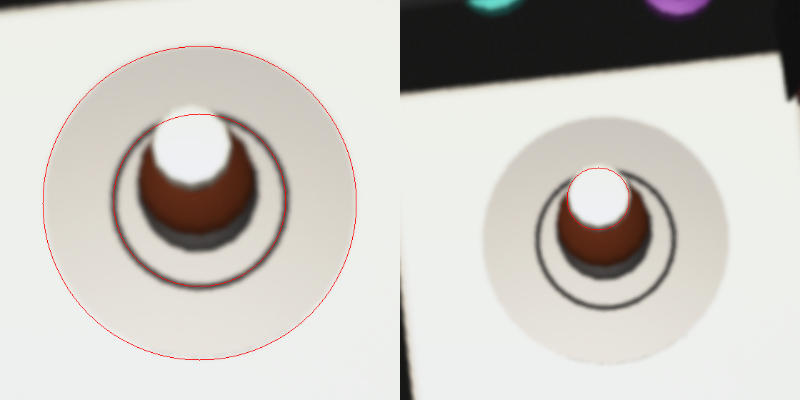

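The fit puts the flask within 1 mm of the ring centre, standing upright. Now for the button: lift, close the fingers and measure it from above.

Run:
```python
from h import *
q=current_orientation()
servo_line([.484,.135,.24],q,rate=.15)
move_gripper(0.0)
c=capture("wrist"); cv2.imwrite("pics/w5.png",c["image"])
im=c["image"].astype(int); m=((im[...,1]>im[...,2]+60)&(im[...,1]>im[...,0]+40)).astype(np.uint8)
n,l,s,ce=cv2.connectedComponentsWithStats(m)
for i in range(1,n):
    if s[i][4]>200:
        u,v=ce[i]; zz=np.median([world(c,x,y)[2] for y,x in np.argwhere(l==i)[::15]]); print(ce[i],s[i],zz,world(c,u,v,zz))
print(current_position(),current_clock(),current_finger_gap())
```

```text
[276.21190893 187.57267951] [263 175  27  26 571] 0.07613501928475225 [0.48260413 0.13551933 0.07613502]
[0.48399319 0.1349787  0.24000047] 15.25 0.0005144168475829765
```

View pics/w5.png

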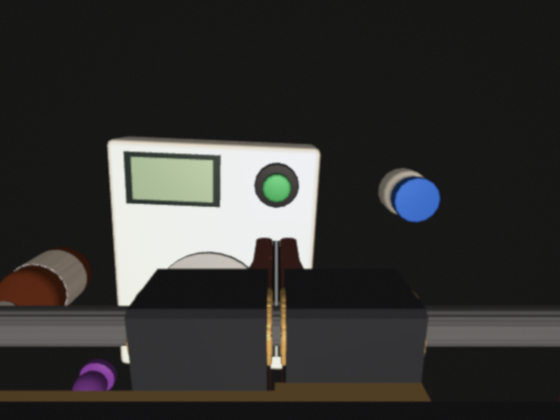

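The green cap at (276,188) is at (0.4826, 0.1355, 0.076). The black collar may limit how far the closed fingers can push it, so I'll check its height before pressing.

Run:
```python
from h import *
c=capture("wrist")
for u in range(250,304,4): print(u,world(c,u,186).round(4))
for v in range(160,212,4): print(v,world(c,276,v).round(4))
```

```text
250 [0.489  0.1114 0.055 ]
254 [0.4861 0.1155 0.0668]
258 [0.4856 0.1191 0.0663]
262 [0.4831 0.1228 0.076 ]
266 [0.4825 0.1263 0.0766]
270 [0.482  0.1298 0.0762]
274 [0.4816 0.1334 0.0757]
278 [0.4809 0.1369 0.0766]
282 [0.4804 0.1404 0.0761]
286 [0.48   0.1439 0.0757]
290 [0.4812 0.1481 0.0661]
294 [0.4804 0.1516 0.0673]
298 [0.48   0.1553 0.0667]
302 [0.4816 0.1601 0.0546]
160 [0.461  0.132  0.0545]
164 [0.4632 0.1323 0.0663]
168 [0.4668 0.1329 0.066 ]
172 [0.4703 0.1334 0.0665]
176 [0.4725 0.1338 0.0751]
180 [0.4756 0.1342 0.078 ]
184 [0.4794 0.1348 0.0766]
188 [0.4832 0.1354 0.0752]
192 [0.4865 0.1359 0.0766]
196 [0.4901 0.1365 0.0766]
200 [0.4941 0.1371 0.0748]
204 [0.4999 0.138  0.0662]
208 [0.5066 0.139  0.0542]
```

The collar top is at 0.0665 and the fully pressed cap would be at about 0.070, so the fingers clear it. I'll press straight down.

Run:
```python
from h import *
q=current_orientation(); xy=[.4826,.1354]
servo_line([*xy,.085],q,rate=.12)
f0=np.array(current_force())
print(servo_line([*xy,.070],q,rate=.02,contact_N=8),current_position(),current_force()-f0)
for z in (.069,.068,.067):
    hit=servo_line([*xy,z],q,rate=.02,contact_N=8)
    sleep(.1); f=current_force()-f0; print(z,hit,current_position()[2],f)
    if f[2]>7: break
c=capture("wrist"); cv2.imwrite("pics/w6.png",c["image"])
sleep(.15)
servo_line([*xy,.10],q,rate=.04); servo_line([*xy,.24],q,rate=.15)
c=capture("wrist"); cv2.imwrite("pics/w7.png",c["image"])
print([world(c,u,188)[2].round(4) for u in (268,272,276,280)],current_clock())
```

```text
True [0.48276852 0.13542473 0.07032298] [0.29920791 0.85800424 5.90568009]
0.069 False 0.07008622962390759 [-3.26336718 -0.0240574  15.48408619]
[np.float64(0.0757), np.float64(0.0765), np.float64(0.0765), np.float64(0.0756)] 20.1
```

The button hit its hard stop at 0.0701 (about 6 mm travel, 15 N) and the cap is back at 0.076. I'll do a final check of the flask and bystanders before handing in.

Run:
```python
from h import *
q=current_orientation(); P=[.609,.0888]
servo_line([*P,.26],q,rate=.15)
r,p,t=measure("wrist",P=P,T=P,name="pics/m8.png"); print(r.round(4),p.round(4),t.round(4))
goto_joints([1.001, 0.359, 1.51, 0, 1.272, -0.115])
r,p,t=measure("top",P=P,T=P,name="pics/m9.png"); print(r.round(4),p.round(4),t.round(4))
c=capture("top");cv2.imwrite("pics/top9.png",c["image"]);print(current_clock(),current_force())
a=cv2.imread("pics/top0.png");d=cv2.absdiff(a,c["image"]).max(2);ys,xs=np.where(d[120:300,150:360]>60);print(len(xs), xs.min()+150,xs.max()+150,ys.min()+120,ys.max()+120)
```

```text
[73.8231  0.609   0.0888] [11.2115  0.609   0.0893] [57.4091  0.6095  0.0893]
[80.      0.6075  0.0908] [8.2189 0.606  0.0898] [60.      0.6095  0.0903]
23.3583 [-0.05023839 -0.34503913 -0.15108592]
326 241 269 200 220
```

View pics/m8.png

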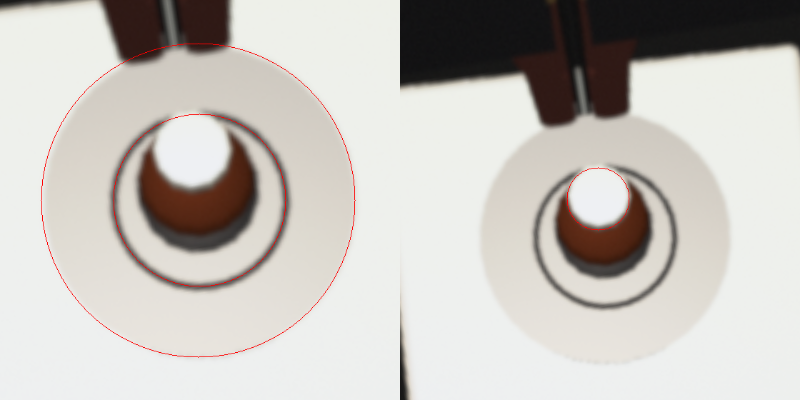

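View pics/top9.png

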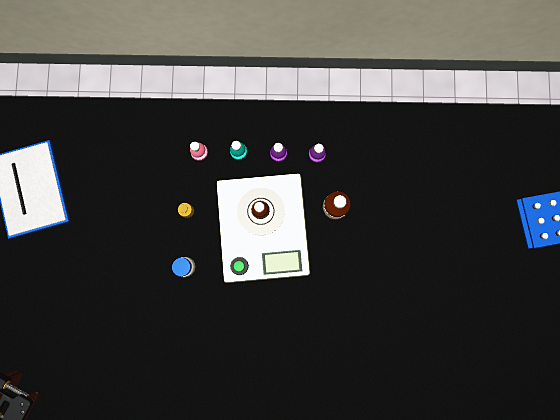

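The flask stands inside the ring at (260,211). The bottle (337,206), jar (183,267) and weight (185,210) haven't moved: the only image changes are around the flask.

```bash
python3 -c "
from bench import *
close_job()"
```

```text
the job is handed in; nothing more can be done
```

I pushed the amber flask to the middle of the pan, pressed the tare button and handed the job in. `close_job` reports no verdict, so success is judged only from my own checks.

- **Flask:** I pushed it about 23 mm at its foot rim with the inside of one open finger, at about 10 mm/s, without gripping it. The last wrist picture put it within 1 mm of the ring's centre, upright with its foot inside the ring. The overhead camera put it about 2 mm off, which is within the calibration error and under the 8 mm limit.
- **Tare button:** I pressed it with closed fingers until it hit its hard stop, about 6 mm down at about 15 N. Afterwards its top was back at 76 mm, where it started. I had no direct reading of the button's travel, only the finger height and force.
- **Bystanders:** Before-and-after overhead pictures differ only around the flask, so the bottle, jar and weight stayed where they were.
- **Finish:** The arm went back to its start pose, touching nothing, at 23.4 s of the 48 s allowed.

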